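Clamp a glued trivet in a twin-screw press

TASK

The cork face of the trivet has just been glued on: slide the trivet all the way back in the press, square against the stop bar, then lower the beam by turning its two knobs alternately, a little at a time so that the beam stays level, until the sprung plate presses the trivet firmly and evenly. Firm means about 75 N (not below 50, not above 100) and never enough to crush the cork (140 N); do not disturb the other things on the worktop.

Things in the scene. Friction and masses are not known exactly. Their poses are not given: they have to be found in the camera images.
- press: Small twin-screw press fixed on the worktop: base 210 x 224 mm, flat bed 20 mm above the origin. Origin: on the worktop, midway between the screws. x points to the back of the press (away from the robot, turned up to 0.25 rad), y to its left, z up. The base spans x -125 to +85 mm; screws at x = 0, y = +90 and -90 mm.
- trivet: Loose rectangular trivet, wood with a cork face on top, 140 (x) x 100 (y) x 18 mm, about 0.6 kg. Origin: centre of its underside. It lies on the bed, 40 to 55 mm too far forward and up to 0.12 rad askew. Home, its origin is at press x = 0 and its front edge at press x = -70 mm. Only its front edge is free; the plate hangs 2 mm or more above the rest.
- press_beam: Aluminium beam, 36 x 214 x 20 mm, along the press's y, carried by the two screws. Origin: its centre, 81 mm above the worktop with both knobs at 0. A radian of one knob lowers that end by 6 mm, the centre by 3 mm, and tilts the beam by 0.033 rad. Over 0.04 rad of tilt (one knob 1.2 rad ahead) it jams and the job is spoilt; at the end it should be level within 0.012 rad.
- beam_left_end (a point): Top of the beam at the left screw, 10 mm above the beam's origin when level. Under the beam's middle, on a stem and a stiff spring (35 N per mm), hangs a steel plate 90 x 90 x 10 mm that does the pressing. The stem is locked at a height that differs by up to 2.5 mm either way from job to job.
- beam_right_end (a point): Top of the beam at the right screw. With both knobs equal, the plate first meets the trivet when they stand somewhere between 0.08 and 0.92 rad, depending on the stem, so the pressing has to be felt at the knobs and cannot be worked out from poses.
- left_knob_grip (a point): Centre of the flat top of the left knob, at press (0, +90, 141) mm. The knob is a round fluted black cylinder, 47 mm across and 28 mm high, with a white index line on top; it stays at this height as it turns. Nothing stands above it, and the beam's highest parts are 35 mm or more below its top.
- right_knob_grip (a point): Centre of the flat top of the right knob, at press (0, -90, 141) mm; the same knob. Its screw leans by up to 0.05 rad sideways as the left end of the beam goes up or down, which shifts the top by up to 3 mm.
- left_knob (a joint): Knob angle, rad, -1.5 to 2.5, starts at -0.8 to -0.3; clockwise from above grows it and lowers that end. It stays where left. Friction 0.35 N m (in a held knob it can act either way); pressing adds 3 mm times the force, counter-clockwise (0.225 N m at 75 N), more on the knob ahead: judge by the change from the same knob turned free. 0.1 rad adds up to 10 N.
- right_knob (a joint): Angle of the right knob, as for the left. The beam's weight helps the left knob down by 0.05 N m and the right by 0.02 N m. Grip the knobs with 25 to 40 N. After a quick turn the held torque may even reverse as friction lets the knob spring back; end each turn with a small slow step of 0.01 to 0.02 rad and compare such readings.
- candle: Tea light in a metal cup, 38 mm across, 15 mm high, loose, left of the press; a bystander. Origin under its centre.
- tape_roll: Roll of tape lying flat, 96 mm across, 25 mm high, loose, right of the press; a bystander. Origin under its centre.
- flat_tin: Flat oblong tin, 63 x 105 x 25 mm, loose, a bystander further left. Origin under its centre.
- salt_mill: Small shaker, 44 mm across, 90 mm high, loose, a bystander on the right. Origin under its centre.
- small_tin: Small round tin, 57 mm across, 72 mm high, loose, a bystander on the left. Origin under its centre.
- stop_bar (a point): Middle of the front face of the stop bar at the back of the bed, at press (70, 0, 30) mm. The bar is 120 mm wide and reaches from 20 to 40 mm above the worktop.

How it is judged:
By the outcome, as a careful person would: the job done as asked, in the order asked, and still so for the second after the job is handed in, with the robot touching nothing.
It also fails if it takes over 72 s, if anything falls off the work surface, if the arm or the gripper's body presses on something with over 40 N, if the wrist force passes 120 N, or if a joint passes its speed limit or range.

ROBOT

A 6-joint arm with a two-finger parallel gripper is mounted at the origin on a cart in front of the work surface, level with it; the furniture and walls round the work are solid. World frame = base frame: x ahead of the robot, y to its left, z up, the work surface at z = 0. Lengths are in mm, angles in rad, forces in N, time in s.
With the tool pointing down it reaches from about 350 to 850 mm from the base axis. Payload 8.1 kg.
Tool frame: the origin (TCP) lies on the mounting face of the last link; the fingertips stand 173 mm ahead of it and the grasp point (between the pads) lies 155 mm ahead of it (ctrl.tcp_to_tips is the distance from the TCP to the fingertips, in mm); z points along the fingers, y is the line along which they close (so a half turn about z gives the same grasp; the last joint's range is limited). The gripper opens to 85 mm and grips with 20 to 120 N. Pads are 22 mm wide; open, the fingers measure 114 mm over their backs; the gripper's body (76 mm by 85 mm) begins 54 mm behind the grasp point. The pads swing forward as they close: fully open they stand 13 mm farther back than shut.
Start: joints at [-1.42, 0.13, 1.488, -0, 1.523, -0.085], TCP at [140.193, -583.398, 404.692] pointing down, gripper open.
Joint ranges: [-2.96, 2.96], [-0.89, 2.26], [0.02, 2.5], [-1.34, 4.48], [0, 2.73], [-2.66, 2.66]. Speed limits (rad/s): [2.39, 2.39, 2.79, 3.14, 3.14, 3.14].

INTERFACE

Orientations are given as a unit quaternion [w, x, y, z].
In Python, from rig import ctrl gives the robot as it stands.
- The arm moves only by the shell command python3 inch.py 'ROWS' [OPENING] [FORCE]. ROWS is a JSON list that holds a single list of rows (three levels of brackets), with 1 to 8 rows, each of 4 numbers: dx, dy, dz in mm, then a turn about the tool's z in rad; each row is the pose to reach, as a shift and turn from the pose commanded when the command began, along the tool's axes at that moment; what a row does not reach only later rows make up. A row lasts 1/10 s, in which the tool goes at most 50 mm and 0.15 rad, less where a joint would pass 70% of its speed; a pose out of reach is approached as far as the arm can. OPENING is the opening from 0.0 (shut) to 1.0 (fully open), set as the command begins (- or left out keeps the last). The fingers move at their own pace and stop on an object; FORCE is the grip in N (left out, the last holds). Time passes only in rows, so rows that do not move let the fingers close. It prints the time, the measured TCP pose, the force, the opening and the grip force at its end. Input that does not fit is refused with a message, and nothing moves.
- ctrl.observe(): the state, without advancing time (a new reading comes with each control period).
- ctrl.get_image(name): name is "side" or "top" or "wrist"; returns the picture (420x560x3 uint8, red, green, blue); there is no depth.
- ctrl.camera_info(name): a dict with "fov_y" (degrees; the focal length in pixels is half the picture's height over the tangent of half this angle, whatever the lens; pixels are square), "cx", "cy" (the principal point, pixels), "k1" (the pictures are not rectified: a ray, as slopes to the right and down, at radius r is drawn at 1 + k1 r^2 times it, then the intrinsics apply), "world_from_camera" (4x4, takes a point from camera to world coordinates). Camera axes: x right, y down, z forward; pixel columns grow to the right and rows downward; lengths in mm; the calibration is good to about 2 mm. A picture is of the moment at which its call begins: read the wrist's pose just before it. camera_info takes no time and is no camera call; for the wrist camera it gives the pose at the moment of the call.
- ctrl.finish_job(): hands the job in; it is judged then, once.
The state is a dict: "time_s": time; "joints": joint angles; "qvel": joint speeds; "joint_efforts": joint torques, N m; "eef_pos": TCP position; "orientation": TCP orientation; "wrist_force": force on the tool from outside, world axes, zero at the start; "ft_torque": the same for the moment, N m; "opening": opening from 0.0 (shut) to 1.0 (fully open); "grip_force": force on a finger pad.
Only numpy, scipy, OpenCV 4.12 (cv2) and the standard library are available. Lean on these libraries where they do the work, as an engineer would, in place of code of your own. Each camera call takes 0.05 s, during which the arm holds its last target. There are 200 camera calls.

## Working session

There is one attempt and no reset: what is moved stays moved. The work goes in short steps, Python scripts to look and compute and a shell command to move; the robot and the scene stay as the last step left them, time stands still between calls to the robot, and variables do not carry over. Pictures are saved under pics/ and viewed, at most 10 in all, crops included, and the job is handed in when it is done.

```bash
ls; mkdir -p pics
python3 - <<'E'
from rig import ctrl
import cv2,numpy as np
for n in ["top","side"]:
    i=ctrl.camera_info(n);print(n,i["fov_y"],i["cx"],i["cy"],i["k1"],np.round(i["world_from_camera"],3).tolist())
    cv2.imwrite(f"pics/{n}0.png",cv2.resize(ctrl.get_image(n)[:,:,::-1],(800,600),interpolation=cv2.INTER_CUBIC))
print(ctrl.observe())
E
```

```text
inch.py
pics
rig.py
top 43.07183782228974 277.9228102103922 209.78123714732706 -0.05561419568320938 [[-0.012, -0.99, 0.14, 311.798], [-1.0, 0.014, 0.009, 10.129], [-0.011, -0.14, -0.99, 1430.413], [0.0, 0.0, 0.0, 1.0]]
side 45.886146473625146 277.0042232688106 205.67212992505802 -0.13451234309562152 [[1.0, 0.002, 0.003, 497.232], [-0.002, -0.403, 0.915, -1132.373], [0.003, -0.915, -0.403, 623.63], [0.0, 0.0, 0.0, 1.0]]
{'time_s': 0.1, 'joints': array([-1.42037699e+00,  1.31092546e-01,  1.48919780e+00, -1.00511646e-05,
        1.52301680e+00, -8.54423744e-02]), 'qvel': array([-0.00084071, -0.00106749, -0.0036684 , -0.00072529,  0.00198429,
       -0.00064755]), 'joint_efforts': array([ 3.55944067e-04, -5.70954466e+01, -5.01938975e+01, -2.51309593e-04,
        8.18036468e-03, -3.55713053e-05]), 'eef_pos': array([ 140.17112512, -583.17435204,  403.72990452]), 'orientation': array([-8.56631959e-04,  9.93053818e-01,  1.17657888e-01, -3.28627577e-05]), 'wrist_force': array([ 0.18978189,  0.5177648 , -0.48774269]), 'ft_torque': array([ 0.00464118, -0.04642536, -0.00667858]), 'grip_force': 0.0, 'opening': 1.003254842538148}
```
View pics/top0.png

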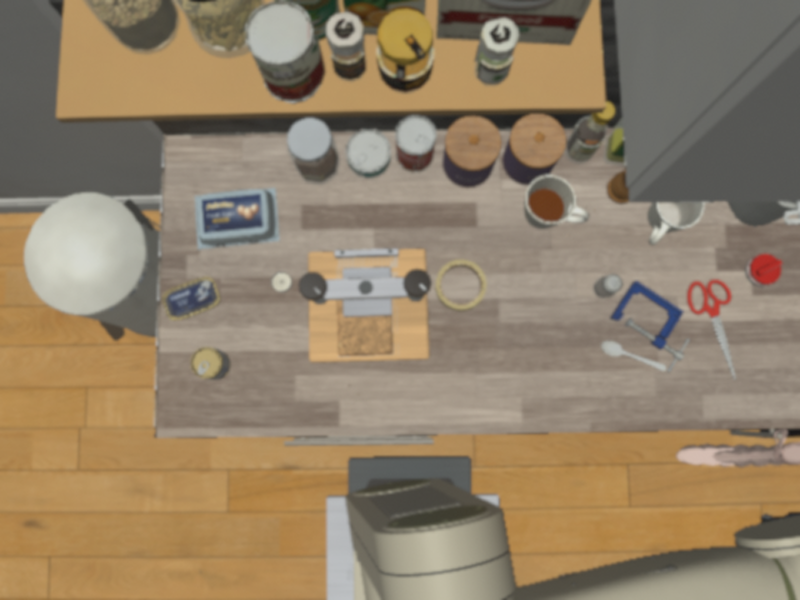

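View pics/side0.png

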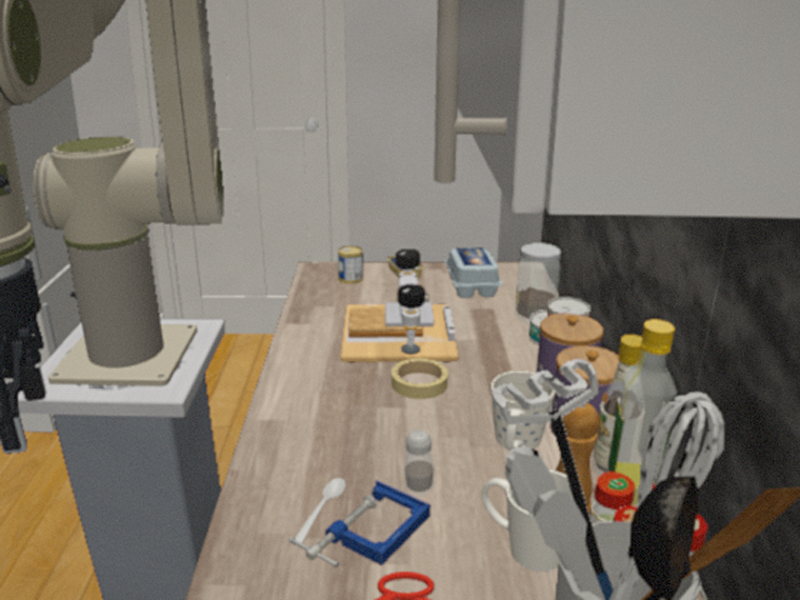

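The top view shows the press: the left knob is at (312,286) and the right at (417,283). The base corners are about (310,251), (426,249), (428,358) and (308,360), and the trivet's front edge runs from about (340,353) to (392,353). The candle is at (281,282) and the tape at (460,285). The side view agrees, with the press clear and the arm off to the front right.

Create h.py:
```python
import numpy as np,cv2
from rig import ctrl
from scipy.spatial.transform import Rotation as R
def K(i):
    f=210/np.tan(np.radians(i["fov_y"]/2)); return f
def p2w(i,u,v,z):  # pixel (560x420) -> world at height z
    f=K(i); d=np.array([(u-i["cx"])/f,(v-i["cy"])/f]); s=d.copy()
    for _ in range(20): s=d/(1+i["k1"]*(s@s))
    T=np.array(i["world_from_camera"]); r=T[:3,:3]@[s[0],s[1],1]
    return T[:3,3]+r*(z-T[2,3])/r[2]
def w2p(i,p):
    T=np.array(i["world_from_camera"]); c=T[:3,:3].T@(np.array(p)-T[:3,3]); s=c[:2]/c[2]
    s=s*(1+i["k1"]*(s@s)); return np.array([i["cx"],i["cy"]])+K(i)*s
def rot():
    q=ctrl.observe()["orientation"]; return R.from_quat(q[[1,2,3,0]])
```

Run:
```python
from h import *
i=ctrl.camera_info("top")
for n,u,v,z in [("Lk",312,286,141),("Rk",417,283,141),("bBL",310,251,20),("bBR",426,249,20),("bFR",428,358,20),("bFL",308,360,20),("tFL",340,353,38),("tFR",392,353,38)]:
    print(n,p2w(i,u*.7,v*.7,z).round(1))
o=ctrl.observe();print(rot().as_matrix().round(3))
w=ctrl.camera_info("wrist");T=np.array(w["world_from_camera"]);Rt=rot().as_matrix()
print(w["fov_y"],w["cx"],w["cy"],w["k1"],"cam in tool",(Rt.T@(T[:3,3]-o["eef_pos"])).round(1),(Rt.T@T[:3,:3]).round(3).tolist())
```

```text
Lk [519.7 168.  141. ]
Rk [522.4 -12.7 141. ]
bBL [606.5 186.8  20. ]
bBR [607.1 -32.9  20. ]
bFR [401.1 -33.   20. ]
bFL [400.2 189.8  20. ]
tFL [411.2 128.7  38. ]
tFR [409.9  33.3  38. ]
[[ 0.972  0.234 -0.   ]
 [ 0.234 -0.972  0.002]
 [ 0.    -0.002 -1.   ]]
59.8061169552447 283.2764362262822 208.43319385521298 -0.07391214950626848 cam in tool [78.  -0.5 31.9] [[0.001, -0.953, -0.303], [1.0, 0.001, -0.0], [0.001, -0.303, 0.953]]
```

```bash
python3 inch.py '[[[258, -277, 0, 0], [258, -277, 0, 0], [258, -277, 0, 0], [258, -277, 0, 0], [258, -277, 0, 0], [258, -277, 0, 0], [258, -277, 0, 0], [258, -277, 0, 0]]]' 0.5; python3 inch.py '[[[258, -277, 0, 0.2], [258, -277, 0, 0.22], [258, -277, 0, 0.22], [258, -277, 0, 0.22], [258, -277, 0, 0.22], [258, -277, 0, 0.22], [258, -277, 0, 0.22], [258, -277, 0, 0.22]]]'; python3 inch.py '[[[0, 0, 0, 0], [0, 0, 0, 0]]]'
```

```text
time_s: 0.9
eef_pos: [327.2, -250.9, 404.4]
orientation: [-0.0, 0.993, 0.118, 0.0]
wrist_force: [0.8, -0.9, 0.5]
opening: 0.499
grip_force: 0.0
time_s: 1.7
eef_pos: [513.1, 78.6, 404.2]
orientation: [-0.0, 1.0, 0.009, -0.0]
wrist_force: [-0.7, -1.0, 0.2]
opening: 0.499
grip_force: 0.0
time_s: 1.9
eef_pos: [512.4, 76.5, 403.9]
orientation: [0.0, 1.0, 0.009, -0.001]
wrist_force: [0.1, -0.5, -0.5]
opening: 0.499
grip_force: 0.0
```

Run:
```python
from h import *
import pickle
o=ctrl.observe();i=ctrl.camera_info("wrist");im=ctrl.get_image("wrist")
pickle.dump((o,i,im),open("w1.pkl","wb"))
print(o["time_s"],o["eef_pos"],o["joints"].round(2),o["opening"])
cv2.imwrite("pics/w1.png",cv2.resize(im[:,:,::-1],(800,600),interpolation=cv2.INTER_CUBIC))
```

```text
1.9 [512.41205096  76.49553932 403.89043789] [ 0.05 -0.09  1.71 -0.    1.52  1.6 ] 0.4994025894807457
```

View pics/w1.png

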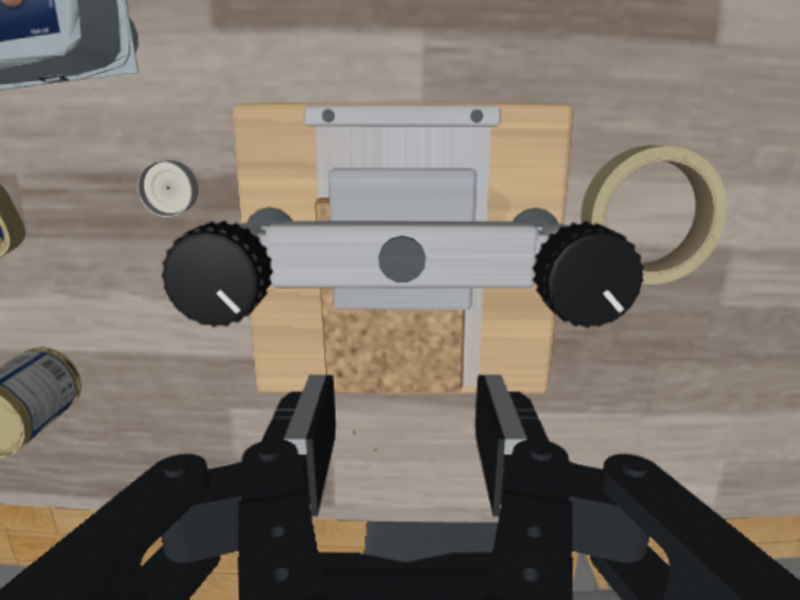

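The wrist view shows the base corners at (234,105), (572,106), (548,391) and (257,391). The knob tops are near (213,278) and (589,276), and the cork's front edge runs from (327,393) to (462,391). The trivet's left edge goes up to (318,200), and the stop bar is at the back, (305–499,107–124).

Run:
```python
from h import *
import pickle
o,i,im=pickle.load(open("w1.pkl","rb"))
pts=[("bBL",234,105,20),("bBR",572,106,20),("bFR",548,391,20),("bFL",257,391,20),("tFL",327,393,38),("tFR",462,391,38),("tBLback",318,200,38),("stopL",306,124,40),("stopR",499,124,40),("Lk",213,278,141),("Rk",589,276,141),("Lidx in",219,292,141),("Lidx out",239,311,141),("Ridx in",605,292,141),("Ridx out",622,310,141)]
for n,u,v,z in pts: print(n,p2w(i,u*.7,v*.7,z).round(1))
e=cv2.resize(im[:,:,::-1],None,fx=4,fy=4,interpolation=cv2.INTER_CUBIC)
c=np.vstack([e[720:1160,820:1400][:, :],]);c2=np.hstack([e[600:920,440:800],e[600:920,1480:1840]])
c=cv2.resize(c,(720,546));c2=cv2.resize(c2,(720,320))
cv2.imwrite("pics/c1.png",c)
```

```text
bBL [605.8 188.8  20. ]
bBR [609.2 -28.9  20. ]
bFR [405.4 -33.5  20. ]
bFL [401.2 187.   20. ]
tFL [410.6 130.9  38. ]
tFR [414.1  34.2  38. ]
tBLback [547.6 132.9  38. ]
stopL [594.  138.8  40. ]
stopR [596.2  21.1  40. ]
Lk [524.2 166.2 141. ]
Rk [528.5  -8.  141. ]
Lidx in [517.5 164.  141. ]
Lidx out [508.3 155.2 141. ]
Ridx in [520.9 -16.6 141. ]
Ridx out [512.2 -26.1 141. ]
```

View pics/c1.png

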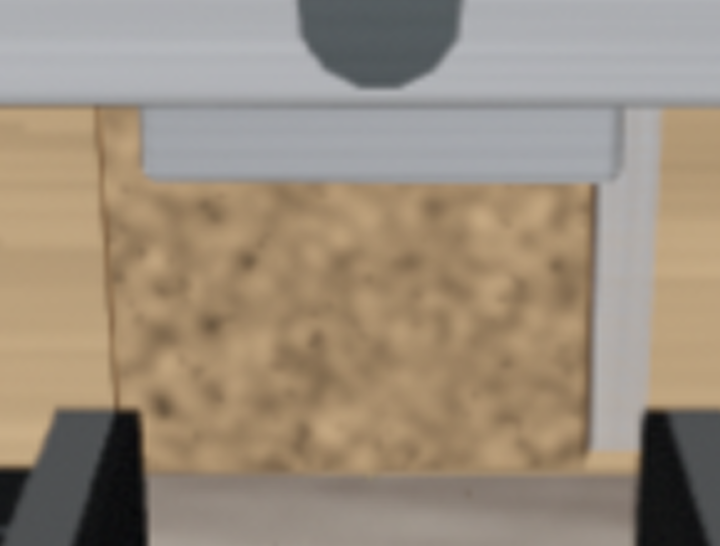

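```bash
python3 -c "
from rig import ctrl;print(ctrl.tcp_to_tips)"; python3 inch.py '[[[-50, -3, 0, 0], [-100, -6, 10, 0], [-128, -9, 45, 0], [-128, -9, 90, 0], [-128, -9, 135, 0], [-128, -9, 180, 0], [-128, -9, 200, 0], [-128, -9, 205, 0]]]' 0.7;python3 inch.py '[[[0, 0, 0, 0], [0, 0, 0, 0]]]'; python3 -c "
from rig import ctrl;print(ctrl.tcp_to_tips)"
```

```text
173.4
time_s: 2.75
eef_pos: [382.3, 81.5, 196.8]
orientation: [0.0, 1.0, 0.007, -0.003]
wrist_force: [-0.9, -0.5, 0.3]
opening: 0.7
grip_force: 0.0
time_s: 2.95
eef_pos: [385.3, 82.4, 201.4]
orientation: [-0.0, 1.0, 0.007, 0.001]
wrist_force: [0.1, -0.6, -0.3]
opening: 0.697
grip_force: 0.0
173.4
```

```bash
python3 inch.py '[[[6, 0, 3, 0], [12, 0, 5, 0], [18, 0, 5, 0], [24, 1, 5, 0], [30, 2, 5, 0], [36, 3, 5, 0], [42, 4, 5, 0], [46, 5, 5, 0]]]'; python3 inch.py '[[[2, 0, 0, 0], [2, 0.5, 0, 0], [2, 0.5, 0, 0]]]'
```

```text
time_s: 3.75
eef_pos: [430.4, 78.8, 194.5]
orientation: [-0.0, 1.0, 0.008, -0.001]
wrist_force: [-8.9, 2.0, 6.0]
opening: 0.698
grip_force: 4.7
time_s: 4.05
eef_pos: [432.4, 78.4, 194.5]
orientation: [-0.0, 1.0, 0.008, -0.001]
wrist_force: [-4.7, 2.9, 1.4]
opening: 0.704
grip_force: 2.2
```

```bash
python3 inch.py '[[[2, 0.4, 0, 0], [4, 0.8, 0, 0], [6, 1.2, 0, 0], [6, 1.2, 0, 0]]]'|grep -E "pos|force"; python3 inch.py '[[[1.5, 0.3, 0, 0], [3, 0.5, 0, 0], [3, 0.5, 0, 0]]]'|grep -E "pos|force"
python3 - <<'E'
from h import *
import pickle
o=ctrl.observe();i=ctrl.camera_info("wrist");im=ctrl.get_image("wrist")
pickle.dump((o,i,im),open("w2.pkl","wb"))
cv2.imwrite("pics/w2.png",cv2.resize(im[:,:,::-1],(800,600),interpolation=cv2.INTER_CUBIC))
E
```

```text
eef_pos: [438.4, 77.2, 194.5]
wrist_force: [-5.9, 1.1, 2.6]
grip_force: 2.7
eef_pos: [441.3, 76.8, 194.4]
wrist_force: [-5.7, 0.6, 3.4]
grip_force: 3.0
```

View pics/w2.png

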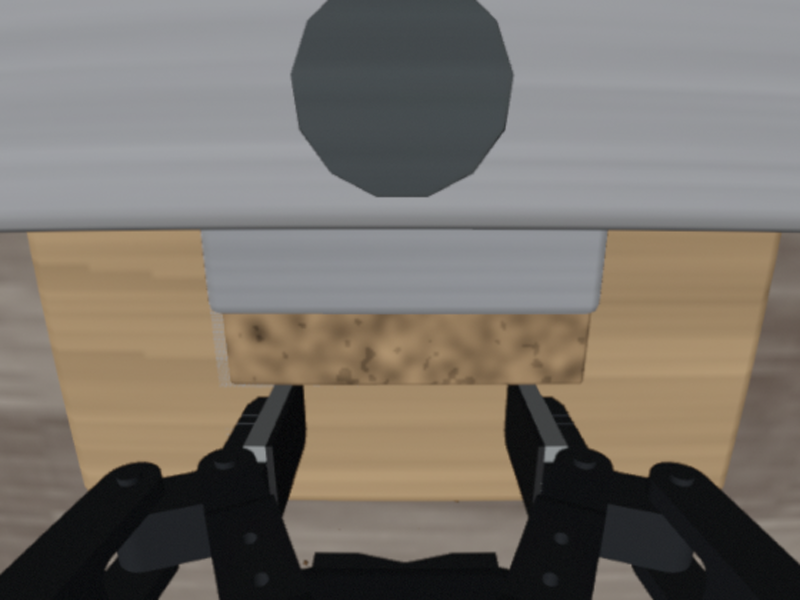

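The cork spans columns 223–590 at the plate's edge and the plate spans 207–603, so the trivet is centred and its front edge is square (row 383). I'll push straight on to the stop.

```bash
for k in 1 ; do python3 inch.py '[[[1, 0, 0, 0], [2, 0, 0, 0], [2, 0, 0, 0]]]'|grep -E "pos|force";python3 inch.py '[[[1, 0, 0, 0], [1, 0, 0, 0]]]'|grep -E "pos|force"; done
```

```text
eef_pos: [443.1, 76.7, 194.4]
wrist_force: [-6.7, 1.4, 5.8]
grip_force: 3.6
eef_pos: [443.8, 76.7, 194.3]
wrist_force: [-11.2, 0.6, 7.9]
grip_force: 5.3
```

```bash
python3 inch.py '[[[1, 0, 0, 0], [1, 0, 0, 0]]]'|grep -E "pos|force";python3 inch.py '[[[1, 0, 0, 0], [1, 0, 0, 0]]]'|grep -E "pos|force"
```

```text
eef_pos: [444.1, 76.8, 194.3]
wrist_force: [-16.6, -0.4, 13.4]
grip_force: 8.2
eef_pos: [444.5, 76.7, 193.9]
wrist_force: [-20.0, -0.4, 15.8]
grip_force: 10.2
```

```bash
python3 inch.py '[[[1, 0, 0, 0], [2, 0, -0.5, 0], [2, 0, -1, 0], [2, 0, -1, 0]]]'|grep -E "pos|force|orient"
python3 - <<'E'
from h import *
import pickle
o=ctrl.observe();print(o["ft_torque"],o["joints"].round(2), rot().as_matrix()[:2,0])
i=ctrl.camera_info("wrist");im=ctrl.get_image("wrist")
pickle.dump((o,i,im),open("w3.pkl","wb"))
# edges: cork front edge row vs column, beam front edge
g=cv2.cvtColor(im,cv2.COLOR_RGB2GRAY).astype(float)
for u in range(170,400,25):
    col=g[150:300,u-2:u+3].mean(1);d=np.diff(col);k=np.argsort(-abs(d))[:4]
    print(u,[(150+j,round(d[j])) for j in sorted(k)])
E
```

```text
eef_pos: [445.2, 76.8, 194.0]
orientation: [0.0, 1.0, 0.008, -0.006]
wrist_force: [-25.5, 0.1, 16.5]
grip_force: 12.9
[-5.15468212e-02  3.91717566e+00  1.96182528e-03] [ 0.06 -0.05  2.08  0.    1.12  1.61] [0.99978414 0.01640502]
170 [(np.int64(175), 41), (np.int64(269), 26), (np.int64(291), -22), (np.int64(295), 21)]
195 [(np.int64(173), -18), (np.int64(175), 32), (np.int64(176), 21), (np.int64(269), -17)]
220 [(np.int64(173), -19), (np.int64(175), 35), (np.int64(176), 20), (np.int64(270), 20)]
245 [(np.int64(173), -20), (np.int64(175), 36), (np.int64(269), 30), (np.int64(270), 33)]
270 [(np.int64(155), 29), (np.int64(156), 48), (np.int64(175), 36), (np.int64(270), 29)]
295 [(np.int64(155), 35), (np.int64(156), 42), (np.int64(173), -19), (np.int64(175), 35)]
320 [(np.int64(173), -18), (np.int64(175), 36), (np.int64(176), 19), (np.int64(270), 21)]
345 [(np.int64(173), -18), (np.int64(175), 36), (np.int64(176), 19), (np.int64(270), 18)]
370 [(np.int64(175), 32), (np.int64(176), 20), (np.int64(269), -26), (np.int64(270), -21)]
395 [(np.int64(175), 28), (np.int64(176), 21), (np.int64(269), 27), (np.int64(282), -24)]
```

```bash
cat >> h.py <<'E'
def fitknob(i,im,x0,y0,th=60):
    from scipy.optimize import minimize
    g=im.max(2); c=w2p(i,[x0,y0,130]); r=1.35*np.linalg.norm(w2p(i,[x0+23.5,y0,141])-w2p(i,[x0,y0,141]))
    yy,xx=np.mgrid[:420,:560]; win=np.hypot(xx-c[0],yy-c[1])<r; m=(g<th)&win
    a=np.linspace(0,2*np.pi,48)
    def hull(p):
        q=[w2p(i,[p[0]+23.5*np.cos(t),p[1]+23.5*np.sin(t),z]) for t in a for z in (113,141)]
        h=cv2.convexHull(np.array(q,np.float32)*16).astype(np.int32); o=np.zeros((420,560),np.uint8)
        cv2.fillConvexPoly(o,h,255,cv2.LINE_AA,4); return o/255.
    f=lambda p: np.abs(hull(p)-m)[win].sum()/m.sum()
    s=minimize(f,[x0,y0],method="Nelder-Mead",options=dict(initial_simplex=[[x0-4,y0-4],[x0+5,y0],[x0,y0+5]],xatol=.1,fatol=1e-4))
    return s.x.round(1),round(s.fun,3)
E
python3 - <<'E'
from h import *
import pickle
o,i,im=pickle.load(open("w1.pkl","rb"))
t=ctrl.camera_info("top");ti=ctrl.get_image("top")
for th in (50,70):
  for p in [(522.5,168),(525.5,-12)]: print(th,fitknob(i,im,*p,th),fitknob(t,ti,*p,th))
E
python3 inch.py '[[[-8, 0, 0, 0], [-40, 0, 0, 0], [-55, 0, -20, 0], [-55, 0, -60, 0], [-55, 0, -110, 0], [-55, 0, -150, 0], [-55, 0, -150, 0]]]'
```

```text
50 (array([523.3, 168. ]), np.float64(0.954)) (array([518.5, 164. ]), np.float64(inf))
50 (array([526.4, -10.5]), np.float64(0.178)) (array([521.5, -16. ]), np.float64(inf))
70 (array([524.2, 167.1]), np.float64(0.143)) (array([518.5, 164. ]), np.float64(inf))
70 (array([526.7, -10.3]), np.float64(0.129)) (array([464.5, -22.4]), np.float64(1.0))
time_s: 6.9
eef_pos: [395.9, 75.9, 353.1]
orientation: [-0.0, 1.0, 0.008, 0.006]
wrist_force: [0.9, -0.3, 0.3]
opening: 0.699
grip_force: 0.0h.py:25: RuntimeWarning: divide by zero encountered in scalar divide
  f=lambda p: np.abs(hull(p)-m)[win].sum()/m.sum()
  np.max(np.abs(fsim[0] - fsim[1:])) <= fatol):
```

```bash
python3 inch.py '[[[40, -28, 0, -0.1], [80, -56, 5, -0.2], [115, -80, 10, -0.25], [129.5, -90.4, 15, -0.25], [129.5, -90.4, 15, -0.25], [129.5, -90.4, 15, -0.25]]]' 0.9 32
python3 - <<'E'
from h import *
import pickle
o,i,im=pickle.load(open("w1.pkl","rb"))
def idx(i,im,x,y):
    P=[]
    for v in range(420):
        for u in range(560):
            if im[v,u].min()>110:
                p=p2w(i,u,v,141)[:2]-[x,y]
                if np.hypot(*p)<21: P.append(p)
    P=np.array(P);m=P.mean(0);s=np.linalg.svd(P-m)[2][0]; s*=np.sign(s@m)
    return len(P),m.round(1),np.degrees(np.arctan2(s[1],s[0])).round(1),np.degrees(np.arctan2(m[1],m[0])).round(1)
print(idx(i,im,523.9,167.9),idx(i,im,526.6,-11))
o=ctrl.observe();i=ctrl.camera_info("wrist");im=ctrl.get_image("wrist");pickle.dump((o,i,im),open("w4.pkl","wb"))
print(o["eef_pos"],o["joints"].round(2),fitknob(i,im,524,168,60),idx(i,im,524,168))
cv2.imwrite("pics/w4.png",cv2.resize(im[:,:,::-1],(800,600)))
E
```

```text
time_s: 7.5
eef_pos: [521.5, 168.2, 329.7]
orientation: [0.0, 0.991, 0.133, -0.001]
wrist_force: [0.2, 0.9, 0.6]
opening: 0.904
grip_force: 0.0
(85, array([-10.8,  -7.6]), np.float64(-138.3), np.float64(-144.8)) (86, array([ -9.9, -10. ]), np.float64(-135.2), np.float64(-134.8))
[521.46116657 168.21348038 329.72685393] [ 0.22  0.04  1.72 -0.    1.38  1.52] (array([524.2, 169.6]), np.float64(0.137)) (159, array([-10.6,  -7.4]), np.float64(-138.1), np.float64(-145.1))
```

View pics/w4.png

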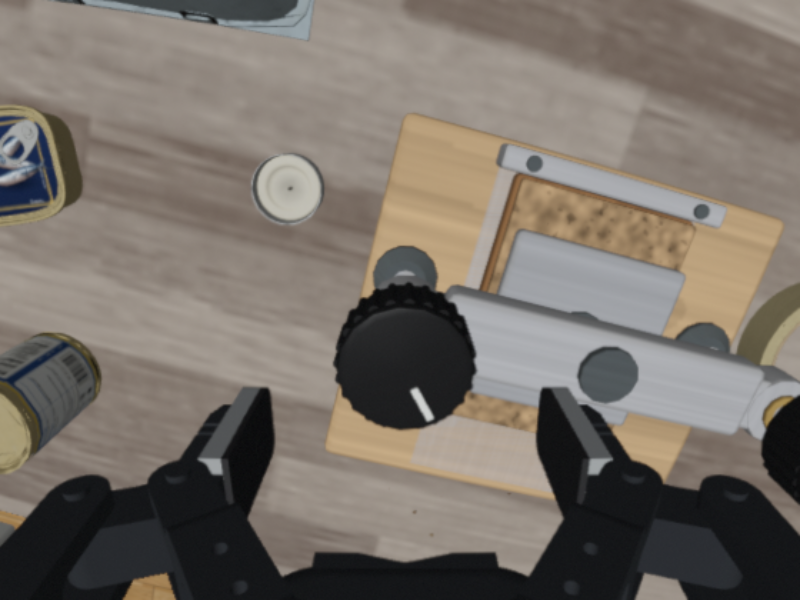

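The knob is seen from above, with its top-face centre near (405,367) and the fingers straddling its column. The trivet sits against the stop bar. Next I'll descend over the knob.

```bash
python3 inch.py '[[[0, 0, 15, 0], [0, 0, 30, 0], [0, 0, 42, 0], [0, 0, 42, 0], [0, 0, 42, 0]]]'; python3 -c "
from rig import ctrl;o=ctrl.observe();print(o['eef_pos'],o['ft_torque'])"
```

```text
time_s: 8.05
eef_pos: [521.2, 168.0, 288.0]
orientation: [0.0, 0.991, 0.132, -0.001]
wrist_force: [0.2, 0.4, 0.4]
opening: 0.896
grip_force: 0.0
[521.17957154 167.9843424  288.01958789] [ 0.00548591 -0.02740073  0.06483898]
```

```bash
python3 inch.py '[[[2.5, -0.3, 0, 0], [2.5, -0.3, 0, 0]]]'; python3 inch.py '[[[0, 0, 0, 0], [0, 0, 0, 0], [0, 0, 0, 0], [0, 0, 0, 0], [0, 0, 0, 0]]]' 0 32; python3 -c "
from rig import ctrl;o=ctrl.observe();print(o['eef_pos'],o['ft_torque'])"
```

```text
time_s: 8.25
eef_pos: [524.5, 169.3, 289.6]
orientation: [-0.0, 0.991, 0.133, 0.001]
wrist_force: [0.3, 0.1, 0.5]
opening: 0.901
grip_force: 0.0
time_s: 8.75
eef_pos: [524.0, 169.0, 289.3]
orientation: [0.0, 0.991, 0.132, 0.0]
wrist_force: [-1.8, -1.8, 5.7]
opening: 0.537
grip_force: 32.7
[524.04292932 169.03731285 289.25838586] [-0.28253805  0.21107474  0.01831834]
```

```bash
cat > r.py <<'E'
from h import *
o=ctrl.observe();m=rot().as_matrix()
print("t",round(o["time_s"],2),"pos",o["eef_pos"].round(1),"yaw",np.arctan2(m[1,0],m[0,0]).round(4),"F",o["wrist_force"].round(1),"T",o["ft_torque"].round(3),"j6",o["joints"][5].round(4))
E
python3 inch.py '[[[0, 0, 0, 0.1], [0, 0, 0, 0.2], [0, 0, 0, 0.3], [0, 0, 0, 0.36], [0, 0, 0, 0.37], [0, 0, 0, 0.385], [0, 0, 0, 0.4]]]' >/dev/null; python3 r.py; python3 inch.py '[[[0, 0, 0, 0.015]]]'>/dev/null;python3 r.py;python3 inch.py '[[[0, 0, 0, 0.015]]]'>/dev/null;python3 r.py;python3 inch.py '[[[0, 0, 0, 0.015], [0, 0, 0, 0.015]]]'>/dev/null;python3 r.py
```

```text
t 9.45 pos [524.1 168.6 289.3] yaw -0.1347 F [-2.1 -4.8  6.1] T [-0.759  0.271  0.346] j6 1.9244
t 9.55 pos [524.1 168.6 289.2] yaw -0.1498 F [-1.4 -5.8  6.4] T [-0.747  0.224  0.303] j6 1.9394
t 9.65 pos [524.1 168.6 289.2] yaw -0.1647 F [-0.8 -5.7  5.9] T [-0.777  0.22   0.323] j6 1.9544
t 9.85 pos [524.1 168.5 289.3] yaw -0.1798 F [-1.3 -5.2  5.9] T [-0.786  0.206  0.132] j6 1.9694
```

```bash
python3 inch.py '[[[0, 0, 0, 0], [0, 0, 0, 0], [0, 0, -30, 0], [9, 44, -45, -0.1], [18, 90, -45, -0.25], [27, 135, -45, -0.4], [34, 170, -45, -0.45], [34.3, 177.2, -45, -0.45]]]' 0.9 >/dev/null; python3 inch.py '[[[0, 0, 0, 0], [0, 0, 20, 0], [0, 0, 42, 0], [0, 0, 45, 0], [0, 0, 45, 0]]]'>/dev/null; python3 r.py
```

```text
t 11.15 pos [525.6 -10.1 287.9] yaw 0.2716 F [-0.3  0.2  0.6] T [-0.001 -0.051  0.016] j6 1.1822
```

```bash
python3 inch.py '[[[0.2, 1.5, 0, 0], [0.2, 1.5, 0, 0], [0.2, 1.5, 0, 0], [0.2, 1.5, 0, 0]]]' 0 32 >/dev/null; python3 r.py; python3 inch.py '[[[0, 0, 0, 0.1], [0, 0, 0, 0.2], [0, 0, 0, 0.3], [0, 0, 0, 0.4], [0, 0, 0, 0.5], [0, 0, 0, 0.57], [0, 0, 0, 0.585], [0, 0, 0, 0.6]]]' >/dev/null; python3 r.py; python3 inch.py '[[[0, 0, 0, 0.015]]]'>/dev/null;python3 r.py;python3 inch.py '[[[0, 0, 0, 0.015]]]'>/dev/null;python3 r.py
```

```text
t 11.55 pos [527.1 -11.8 290.6] yaw 0.2711 F [-2.8  7.1  5.9] T [1.12  0.549 0.038] j6 1.1787
t 12.35 pos [527.  -12.6 290.6] yaw -0.3296 F [-3.9  0.6  6.3] T [0.223 0.65  0.336] j6 1.7791
t 12.45 pos [527.  -12.6 290.6] yaw -0.3445 F [-3.5  0.7  6.1] T [0.151 0.586 0.371] j6 1.794
t 12.55 pos [527.  -12.6 290.6] yaw -0.3595 F [-4.5  0.5  6.4] T [0.114 0.665 0.293] j6 1.8089
```

```bash
python3 inch.py '[[[0, 0, 0, 0], [0, 0, 0, 0], [0, 0, -30, 0], [-16, -42, -45, -0.14], [-33, -84, -45, -0.28], [-50, -126, -45, -0.42], [-64, -162, -45, -0.56], [-66.6, -168.5, -45, -0.65]]]' 0.9 >/dev/null; python3 inch.py '[[[0, 0, 0, 0], [0, 0, 20, 0], [0, 0, 42, 0], [0, 0, 45, 0], [0, 0, 45, 0]]]'>/dev/null; python3 r.py;python3 inch.py '[[[0, 0, 0, 0], [0, 0, 0, 0], [0, 0, 0, 0], [0, 0, 0, 0]]]' 0 32 >/dev/null; python3 r.py; python3 inch.py '[[[0, 0, 0, 0.12], [0, 0, 0, 0.24], [0, 0, 0, 0.36], [0, 0, 0, 0.4], [0, 0, 0, 0.415], [0, 0, 0, 0.43]]]' >/dev/null; python3 r.py; python3 inch.py '[[[0, 0, 0, 0.015]]]'>/dev/null;python3 r.py;python3 inch.py '[[[0, 0, 0, 0.015]]]'>/dev/null;python3 r.py
```

```text
t 13.85 pos [523.3 167.5 288.1] yaw 0.2882 F [ 0.3  1.3 -0.5] T [-0.002 -0.033 -0.003] j6 1.4992
t 14.25 pos [524.  168.8 290.5] yaw 0.2907 F [-1.7  2.5  6.6] T [ 0.35   0.42  -0.093] j6 1.4982
t 14.85 pos [524.  168.4 290.6] yaw -0.1397 F [-2.7 -1.5  5.8] T [-0.336  0.421  0.291] j6 1.9286
t 14.95 pos [524.  168.3 290.5] yaw -0.1546 F [-3.  -1.1  6.9] T [-0.347  0.407  0.356] j6 1.9435
t 15.05 pos [524.  168.3 290.5] yaw -0.1697 F [-2.9 -2.4  6.4] T [-0.325  0.478  0.319] j6 1.9585
```

```bash
python3 inch.py '[[[0, 0, 0, 0], [0, 0, 0, 0], [0, 0, -30, 0], [9, 44, -45, -0.1], [18, 90, -45, -0.25], [27, 135, -45, -0.4], [33, 170, -45, -0.45], [33.5, 177.5, -45, -0.45]]]' 0.9 >/dev/null; python3 inch.py '[[[0, 0, 0, 0], [0, 0, 20, 0], [0, 0, 42, 0], [0, 0, 45, 0], [0, 0, 45, 0]]]'>/dev/null; python3 r.py;python3 inch.py '[[[0, 1, 0, 0], [0, 1, 0, 0], [0, 1, 0, 0], [0, 1, 0, 0]]]' 0 32 >/dev/null; python3 r.py; python3 inch.py '[[[0, 0, 0, 0.12], [0, 0, 0, 0.24], [0, 0, 0, 0.34], [0, 0, 0, 0.36], [0, 0, 0, 0.375], [0, 0, 0, 0.39]]]' >/dev/null; python3 r.py; python3 inch.py '[[[0, 0, 0, 0.015]]]'>/dev/null;python3 r.py;python3 inch.py '[[[0, 0, 0, 0.015]]]'>/dev/null;python3 r.py;python3 inch.py '[[[0, 0, 0, 0.015]]]'>/dev/null;python3 r.py
```

```text
t 16.35 pos [526.3 -11.  288. ] yaw 0.2816 F [-0.3 -0.3  0.9] T [-0.026 -0.002  0.048] j6 1.1707
t 16.75 pos [527.2 -11.4 290.9] yaw 0.2815 F [-6.4 11.3 11.2] T [1.972 1.078 0.051] j6 1.1679
t 17.35 pos [527.2 -11.9 290.9] yaw -0.1089 F [-6.6  8.2  9.9] T [1.31  0.974 0.344] j6 1.5583
t 17.45 pos [527.2 -11.9 290.9] yaw -0.1238 F [-6.6  8.   9.9] T [1.303 0.996 0.342] j6 1.5732
t 17.55 pos [527.2 -11.9 290.9] yaw -0.1389 F [-6.4  7.2 10.1] T [1.307 1.023 0.384] j6 1.5882
t 17.65 pos [527.2 -12.  290.9] yaw -0.1539 F [-7.2  6.5 10.8] T [1.256 0.99  0.342] j6 1.6032
```

```bash
python3 inch.py '[[[0, 0, 0, 0], [0, 0, 0, 0], [0, 0, -30, 0], [-8, -44, -45, -0.1], [-16, -88, -45, -0.2], [-24, -132, -45, -0.3], [-30, -170, -45, -0.4], [-30.6, -178.5, -45, -0.43]]]' 0.9 >/dev/null; python3 inch.py '[[[0, 0, 0, 0], [0, 0, 20, 0], [0, 0, 42, 0], [0, 0, 45, 0], [0, 0, 45, 0]]]'>/dev/null; python3 r.py;python3 inch.py '[[[0, 0, 0, 0], [0, 0, 0, 0], [0, 0, 0, 0], [0, 0, 0, 0]]]' 0 32 >/dev/null; python3 r.py; python3 inch.py '[[[0, 0, 0, 0.1], [0, 0, 0, 0.2], [0, 0, 0, 0.25], [0, 0, 0, 0.27], [0, 0, 0, 0.285], [0, 0, 0, 0.3]]]' >/dev/null; python3 r.py; for k in 1 2 3; do python3 inch.py '[[[0, 0, 0, 0.015]]]'>/dev/null;python3 r.py;done
```

```text
t 18.95 pos [524.  166.6 288.1] yaw 0.2735 F [ 0.2 -0.3 -0. ] T [-0.011 -0.001  0.005] j6 1.5122
t 19.35 pos [524.4 168.7 290.7] yaw 0.2759 F [-3.7  3.9  6.2] T [ 0.708  0.536 -0.007] j6 1.512
t 19.95 pos [524.5 168.3 290.7] yaw -0.0242 F [-3.1  0.4  6.7] T [0.164 0.526 0.434] j6 1.8122
t 20.05 pos [524.5 168.3 290.7] yaw -0.0392 F [-2.8  0.3  6.4] T [0.169 0.511 0.438] j6 1.8271
t 20.15 pos [524.5 168.3 290.7] yaw -0.0541 F [-3.5  0.5  6.5] T [0.127 0.569 0.406] j6 1.8421
t 20.25 pos [524.5 168.3 290.8] yaw -0.0692 F [-3.2  0.6  6.2] T [0.107 0.522 0.418] j6 1.8572
```

```bash
python3 inch.py '[[[0, 0, 0, 0], [0, 0, 0, 0], [0, 0, -30, 0], [4, 45, -45, -0.1], [8, 90, -45, -0.2], [12, 135, -45, -0.3], [15, 172, -45, -0.35], [15, 178.7, -45, -0.35]]]' 0.9 >/dev/null; python3 inch.py '[[[0, 0, 0, 0], [0, 0, 20, 0], [0, 0, 42, 0], [0, 0, 45, 0], [0, 0, 45, 0]]]'>/dev/null; python3 r.py;python3 inch.py '[[[0, 0, 0, 0], [0, 0, 0, 0], [0, 0, 0, 0], [0, 0, 0, 0]]]' 0 32 >/dev/null; python3 r.py; python3 inch.py '[[[0, 0, 0, 0.07], [0, 0, 0, 0.12], [0, 0, 0, 0.135], [0, 0, 0, 0.15]]]' >/dev/null; python3 r.py; for k in 1 2 3 4 5 6; do python3 inch.py '[[[0, 0, 0, 0.015]]]'>/dev/null;python3 r.py;done
```

```text
t 21.55 pos [526.4 -10.3 288.1] yaw 0.2818 F [-0.1 -0.2  0.8] T [ 0.021 -0.009 -0.04 ] j6 1.1719
t 21.95 pos [527.1 -10.4 290.6] yaw 0.2812 F [-2.8  6.4  7. ] T [ 0.988  0.615 -0.03 ] j6 1.1712
t 22.35 pos [527.1 -10.6 290.6] yaw 0.1312 F [-3.5  4.7  7.6] T [0.704 0.51  0.477] j6 1.3214
t 22.45 pos [527.1 -10.6 290.6] yaw 0.1162 F [-3.3  4.8  6.1] T [0.652 0.485 0.509] j6 1.3364
t 22.55 pos [527.1 -10.7 290.6] yaw 0.1012 F [-3.8  4.9  7.4] T [0.576 0.462 0.541] j6 1.3514
t 22.65 pos [527.2 -10.7 290.6] yaw 0.0862 F [-4.1  4.6  6.5] T [0.587 0.531 0.501] j6 1.3663
t 22.75 pos [527.1 -10.7 290.6] yaw 0.0712 F [-3.1  5.1  7. ] T [0.58  0.496 0.538] j6 1.3813
t 22.85 pos [527.1 -10.7 290.6] yaw 0.0562 F [-3.3  3.7  5.6] T [0.596 0.533 0.59 ] j6 1.3963
t 22.95 pos [527.2 -10.7 290.6] yaw 0.0412 F [-3.9  3.8  7.1] T [0.539 0.525 0.504] j6 1.4113
```

```bash
python3 inch.py '[[[0, 0, 0, 0], [0, 0, 0, 0], [0, 0, -30, 0], [1, -45, -45, -0.1], [2, -90, -45, -0.15], [3, -135, -45, -0.15], [4.7, -172, -45, -0.15], [4.7, -179.5, -45, -0.15]]]' 0.9 >/dev/null; python3 inch.py '[[[0, 0, 0, 0], [0, 0, 20, 0], [0, 0, 42, 0], [0, 0, 45, 0], [0, 0, 45, 0]]]'>/dev/null; python3 r.py;python3 inch.py '[[[0, 0, 0, 0], [0, 0, 0, 0], [0, 0, 0, 0], [0, 0, 0, 0]]]' 0 32 >/dev/null; python3 r.py; python3 inch.py '[[[0, 0, 0, 0.01], [0, 0, 0, 0.02], [0, 0, 0, 0.03]]]' >/dev/null; python3 r.py; for k in 1 2 3 4 5; do python3 inch.py '[[[0, 0, 0, 0.01]]]'>/dev/null;python3 r.py;done
```

```text
t 24.25 pos [523.9 166.9 288.1] yaw 0.1895 F [0.1 0.  0.1] T [ 0.009 -0.002  0.042] j6 1.5967
t 24.65 pos [524.5 168.7 290.6] yaw 0.1911 F [-2.7  2.1  5.8] T [ 0.451  0.446 -0.042] j6 1.5972
t 24.95 pos [524.6 168.7 290.6] yaw 0.1615 F [-2.   2.3  6.3] T [0.359 0.425 0.494] j6 1.6271
t 25.05 pos [524.6 168.7 290.6] yaw 0.1515 F [-2.7  1.3  6.2] T [0.413 0.408 0.469] j6 1.6371
t 25.15 pos [524.5 168.7 290.6] yaw 0.1415 F [-2.4  1.9  6.9] T [0.325 0.422 0.499] j6 1.6471
t 25.25 pos [524.5 168.7 290.6] yaw 0.1315 F [-2.2  1.2  6.4] T [0.296 0.421 0.491] j6 1.6571
t 25.35 pos [524.5 168.6 290.6] yaw 0.1215 F [-2.4  1.4  5.4] T [0.312 0.408 0.578] j6 1.6671
t 25.45 pos [524.6 168.6 290.6] yaw 0.1114 F [-2.3  2.5  6.9] T [0.282 0.438 0.51 ] j6 1.6771
```

```bash
python3 inch.py '[[[0, 0, 0, 0], [0, 0, 0, 0], [0, 0, -30, 0], [-4, 45, -45, 0], [-8, 90, -45, 0], [-12, 135, -45, 0], [-17, 172, -45, 0], [-17.5, 178.7, -45, 0]]]' 0.9 >/dev/null; python3 inch.py '[[[0, 0, 0, 0], [0, 0, 20, 0], [0, 0, 42, 0], [0, 0, 45, 0], [0, 0, 45, 0]]]'>/dev/null; python3 r.py;python3 inch.py '[[[0, 0, 0, 0], [0, 0, 0, 0], [0, 0, 0, 0], [0, 0, 0, 0]]]' 0 32 >/dev/null; python3 r.py; python3 inch.py '[[[0, 0, 0, 0.01], [0, 0, 0, 0.015]]]' >/dev/null; python3 r.py; for k in 1 2 3 4 5; do python3 inch.py '[[[0, 0, 0, 0.006]]]'>/dev/null;python3 r.py;done
```

```text
t 26.75 pos [526.1 -10.3 288. ] yaw 0.1122 F [0.7 0.1 0.2] T [ 0.098 -0.039  0.005] j6 1.3415
t 27.15 pos [527.  -10.6 290.5] yaw 0.1112 F [-2.3  6.1  5. ] T [ 0.708  0.363 -0.025] j6 1.3411
t 27.35 pos [527.  -10.6 290.5] yaw 0.0966 F [-2.2  6.   4.8] T [0.723 0.288 0.535] j6 1.3559
t 27.45 pos [527.  -10.6 290.5] yaw 0.0907 F [-2.4  3.9  5.8] T [0.661 0.302 0.499] j6 1.3618
t 27.55 pos [527.  -10.6 290.5] yaw 0.0847 F [-2.6  5.3  4.4] T [0.587 0.264 0.58 ] j6 1.3678
t 27.65 pos [527.  -10.6 290.5] yaw 0.0787 F [-2.   4.8  5.2] T [0.64  0.295 0.487] j6 1.3738
t 27.75 pos [527.  -10.6 290.5] yaw 0.0727 F [-2.   4.2  5.3] T [0.63  0.312 0.487] j6 1.3798
t 27.85 pos [527.  -10.6 290.5] yaw 0.0667 F [-2.1  5.5  5.2] T [0.682 0.278 0.482] j6 1.3858
```

```bash
python3 inch.py '[[[0, 0, 0, 0], [0, 0, 0, 0], [0, 0, 0, 0], [0, 0, -30, 0], [0, 0, -70, 0], [-3, -30, -100, 0], [-6, -70, -114, 0], [-9, -89, -114, 0]]]' 0.9 >/dev/null;python3 inch.py '[[[0, 0, 0, 0], [0, 0, 0, 0], [0, 0, 0, 0]]]' >/dev/null
python3 - <<'E'
from h import *
o=ctrl.observe();i=ctrl.camera_info("wrist");im=ctrl.get_image("wrist");print(o["eef_pos"],o["wrist_force"],o["time_s"])
for x,y in [(523.9,168.3),(526.6,-11)]:
    P=[]
    for v in range(420):
        for u in range(560):
            if im[v,u].min()>110:
                p=p2w(i,u,v,141)[:2]-[x,y]
                if np.hypot(*p)<21: P.append(p)
    P=np.array(P);m=P.mean(0);s=np.linalg.svd(P-m)[2][0];s*=np.sign(s@m);print(len(P),m.round(1),np.degrees(np.arctan2(s[1],s[0])).round(1))
cv2.imwrite("pics/w5.png",cv2.resize(im[:,:,::-1],(800,600)))
E
```

```text
[511.66420957  76.0407694  402.13545834] [ 0.52130603 -0.49693441 -1.06808503] 28.95
88 [-11.8   7.8] 146.6
94 [-11.2   7.4] 122.9
```

View pics/w5.png

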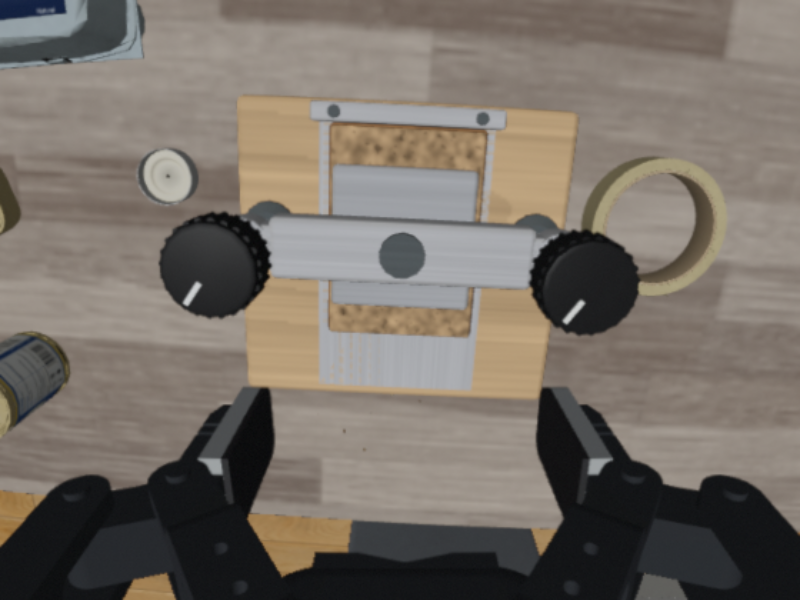

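The final view shows both index lines parallel, left (200,283)→(186,305) and right (581,301)→(566,323), so the beam is level. The trivet is square behind the stop bar, the candle and tape haven't moved, and the gripper is clear.

```bash
python3 -c "
from rig import ctrl;print(ctrl.finish_job())"
```

```text
the job is handed in; nothing more can be done
None
```

I slid the trivet back square against the stop bar, lowered the beam level by alternating the two knobs, and handed the job in at about 29 s; the pressing force, felt at the knobs, is about 72 N (individual estimates ran from about 60 to 80 N), and the candle and tape roll looked unmoved in the last picture.

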